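# Fetch the spice from the back row of the rack

### The arm

A 6-joint arm with a two-finger parallel gripper is mounted at the origin on a cart in front of the work surface, level with it; the furniture and walls round the work are solid. World frame = base frame: x ahead of the robot, y to its left, z up, the work surface at z = 0. Lengths are in m, angles in rad, forces in N, time in s.
With the tool pointing down it reaches from about 0.25 to 0.725 m from the base axis. Payload 4 kg.
Tool frame: the origin (TCP) lies on the front face of the gripper's body, between the roots of the fingers; the fingertips stand 73 mm ahead of it and the grasp point (between the pads) lies 54 mm ahead of it; z points along the fingers, y is the line along which they close (so a half turn about z gives the same grasp; the last joint's range is limited). The gripper opens to 85 mm and grips with 20 to 120 N. Pads are 22 mm wide; open, the fingers measure 114 mm over their backs; the gripper's body (76 mm by 85 mm) begins 54 mm behind the grasp point. The pads swing forward as they close: fully open they stand 13 mm farther back than shut.
Start: joints at [1.215, 0.241, 0.005, 1.335, 0, 1.571], TCP at [0.174, 0.469, 0.304] pointing down, gripper open.
Joint ranges: [-2.72, 2.72], [-1.05, 1.87], [-1.09, 1.28], [-1.99, 2.15], [-1.42, 1.44], [-3.14, 3.14]. Speed limits (rad/s): [2.79, 2.79, 3.14, 3.14, 3.14, 3.14].

### API

Orientations are given as a unit quaternion [x, y, z, w].
In Python, from workcell import bot gives the robot as it stands. The module is installed in compiled form; this text tells all that it offers.
- The arm moves only by the tool step_arm, never from a script. Its argument "rows" is a list of rows, each a list of 2 entries, a list of its own where there are three numbers: the shift along the tool's x, y, z in mm, then the turn about the tool's z in degrees. A call has 1 to 12 rows; each row is the pose to reach, as a shift and turn from the pose commanded when the call began, along the tool's axes at that moment; what a row does not reach only later rows make up. A row lasts 1/8 s, in which the tool goes at most 62.5 mm and 10.7 degrees, less where a joint would pass 70% of its speed; a pose out of reach is approached as far as the arm can. A call with a gripper value outside its range is refused whole. "claw" is the gripper's target within -1 to 1 (shut at 1, half-way at 0, fully open at -1), set as the call begins (left out, the last holds). The fingers move at their own pace and stop on an object; the grip force is fixed at half the most. Time passes only in rows, so rows that repeat a pose let the fingers close. It gives the time, the measured TCP pose, the force, the opening and the grip force at its end, in the units of the state.
- bot.get_obs(): the state, without advancing time (a new reading comes with each control period).
- bot.camera(name): name is "scene" or "top"; returns (picture, depth): 480x640x3 uint8, red, green, blue; 480x640 float32, m along the optical axis (not along the pixel's ray), 0 where there is no reading.
- bot.camera_params(name): a dict with "fx", "fy", "cx", "cy" (pixels), "D" ([k1, k2, p1, p2, k3] as OpenCV has them; the pictures are not rectified), "pose" (4x4, takes a point from camera to world coordinates). Camera axes: x right, y up, looking along -z (the intrinsics and any distortion apply to the point x, -y, -z); pixel columns grow to the right and rows downward; lengths in m; the calibration is good to about 2 mm. A picture is of the moment at which its call begins. camera_params takes no time and is no camera call.
- bot.job_done(): hands the job in; it is judged then, once.
Trained networks look in the newest picture that a camera, given by its name, has taken for a name from the list of things; names that differ only in an ending like _2 or _b are one class to them, and where a whole thing is asked for, a point or a joint stands for the part that bears it (a point fixed in the world has none). Each returns a list of dicts, best first, with "score" (0 to 1); they miss things now and then, are a little off and sometimes report something else, mostly with a low value. They report only what shows in the picture. A call takes as long as a camera call. They do not tell look-alikes from the thing itself.
- bot.trace(target, camera): "pixels" (480x640 bool, what is visible of it) and "uv" ([column, row] in pixels, amid what is visible of it).
The state is a dict: "clock": time; "joint_pos": joint angles; "joint_vel": joint speeds; "tau": joint torques, N m; "eef_pos": TCP position; "tool_rot": TCP orientation; "ft_force": force on the tool from outside, world axes, zero at the start; "ft_torque": the same for the moment, N m; "grip_width": finger opening in m; "grasp_force": force on a finger pad.
Only numpy, scipy, OpenCV 4.12 (cv2) and the standard library are available. Lean on these libraries where they do the work, as an engineer would, in place of code of your own. Each camera call takes 0.05 s, during which the arm holds its last target. There are 200 camera calls.

### The job

I need the black-capped spice jar, which stands in the back row of the wooden spice rack, under the upper shelf: take out the jar standing right in front of it and set it aside on the worktop, bring the black-capped jar out and stand it on the round wooden tray, and then put the front jar back in its own place in the rack. Keep the jars upright and set them down gently, do not let them drop; leave the other front jar, the salt shaker and the mug where they are.

Things in the scene. Friction and masses are not known exactly. Their poses are not given: they have to be found in the camera images.
- spice_rack: stepped wooden spice rack, fixed, 140 deep x 212 wide x 202 mm tall, turned a little. Origin: centre of its footprint, on the worktop; +x to its back, +y to its left seen from the front. Two bays in front, middles at (x, y) = (-39, +-50) mm, floor 12 mm high; two back places at (17, +-50) on a tier 42 mm high (step at x = -13). Jars in the front row stand open above.
- shelf_edge (a point): middle of the lower front edge of the rack's upper shelf, x = 2, y = 0, z = 192 mm in the rack's frame (axes as the rack's): a 10 mm board, 220 wide, over the back row, 45 mm above the jars there. No room for an upright gripper: reach in from the front, tool leaning 30 to 45 degrees. A back jar, raised 5 to 30 mm, is drawn out level; ahead of x = -30 it may rise.
- front_rail (a point): middle of the 6 mm steel rail across the rack's front that holds the front jars in: x = -68, y = 0, z = 40 mm in the rack's frame. Lift a front jar over it (45 mm up is ample). A divider 6 mm thick parts the bays at y = 0 (34 mm high in front; a partition up to the shelf behind); side cheeks have inner faces at y = +-98, 52 mm high in front, full height behind x = 4.
- round_tray: round wooden tray, fixed, 132 mm in diameter over its rim, 14 mm high; flat inner floor 6 mm above the worktop, 112 mm in diameter. Origin: centre of its underside on the worktop.
- black_jar: round glass spice jar with a black screw cap, 41 mm in diameter over the cap (the cap is the top 20 mm), 105 mm tall, about 110 g. Origin: centre of its underside; z up along the jar. The jar to fetch. Stands on the rack's back tier behind the left or the right front jar (which one varies), within 7 mm of the middle of its place.
- red_jar: round glass spice jar with a red screw cap, 44 mm in diameter over the cap (the cap is the top 20 mm), 105 mm tall, about 110 g. Origin: centre of its underside; z up along the jar. Stands on the rack's front floor, in the left or the right front bay (which one varies), within 7 mm of the middle of the bay.
- yellow_jar: round glass spice jar with a yellow screw cap, 42 mm in diameter over the cap (the cap is the top 20 mm), 106 mm tall, about 110 g. Origin: centre of its underside; z up along the jar. Stands on the rack's front floor, in the left or the right front bay (which one varies), within 7 mm of the middle of the bay.
- salt_shaker: grey salt shaker with a domed top, 44 x 44 x 90 mm, 100 g, on the back tier in the place that the black-capped jar does not take. Origin: centre of its underside. To be left alone.
- mug: green and white ceramic mug, 86 mm in diameter, 99 mm tall, 121 mm with its handle, standing on the worktop to the left of the rack. Origin: centre of the underside of the whole mug with its handle. To be left alone.
Not all that is in view belongs to the job. Leave any blue look-alike of the red_jar alone. Leave any turquoise look-alike of the yellow_jar alone.

How it is judged:
By the outcome, as a careful person would: the job done as asked, in the order asked, and still so for the second after the job is handed in, with the robot touching nothing.
It also fails if it takes over 59 s, if anything falls off the work surface, if the arm or the gripper's body presses on something with over 40 N, if the wrist force passes 120 N, or if a joint passes its speed limit or range.

## Working session

There is one attempt and no reset: what is moved stays moved. The work goes in short steps, Python scripts to look and compute and a tool call to move; the robot and the scene stay as the last step left them, time stands still between calls to the robot, and variables do not carry over. Pictures are saved under pics/ and viewed, at most 10 in all, crops included, and the job is handed in when it is done.

Besides the shell and the picture viewer there is one more tool, called after "Emit:" by a JSON object that holds its "name" and its "arguments", one argument or row to a line. step_arm: Moves the arm, as the interface text tells. Its arguments: {"type":"object","properties":{"rows":{"type":"array"},"claw":{"type":"number"}},"required":["rows"]}

```bash
mkdir -p pics
cat > h.py <<'E'
import numpy as np, cv2
from workcell import bot
from scipy.spatial.transform import Rotation as R
def pts(cam, depth, mask):
    P=bot.camera_params(cam); v,u=np.nonzero(mask&(depth>0)); d=depth[v,u]
    K=np.array([[P['fx'],0,P['cx']],[0,P['fy'],P['cy']],[0,0,1]])
    n=cv2.undistortPoints(np.stack([u,v],1).astype(np.float64)[:,None],K,np.array(P['D'],float))[:,0]
    c=np.stack([n[:,0]*d,-n[:,1]*d,-d,np.ones(len(d))],1)
    return (c@np.array(P['pose']).T)[:,:3],u,v
E
python3 - <<'E'
from h import *
o=bot.get_obs(); print({k:np.round(v,3).tolist() for k,v in o.items()})
ims=[]
for c in ('scene','top'):
    im,d=bot.camera(c); np.savez(c,im=im,d=d); cv2.imwrite(f'pics/{c}0.png',im[:,:,::-1])
    print(c,np.round(bot.camera_params(c)['pose'],3).tolist(),bot.camera_params(c)['fx'])
    for t in ('spice_rack','shelf_edge','front_rail','round_tray','black_jar','red_jar','yellow_jar','salt_shaker','mug'):
        for r in bot.trace(t,c)[:3]:
            p,u,v=pts(c,d,r['pixels'])
            print(c,t,round(r['score'],2),np.round(r['uv']),len(p),np.round(np.median(p,0),3) if len(p) else '',np.round(np.percentile(p,97,axis=0),3) if len(p) else '')
E
```

```text
{'clock': 0.0, 'joint_pos': [1.215, 0.241, 0.004, 1.335, -0.0, 1.571], 'joint_vel': [-0.0, -0.002, -0.0, 0.0, 0.002, -0.001], 'tau': [-0.0, -37.231, 25.241, 0.017, -0.0, 0.0], 'eef_pos': [0.174, 0.468, 0.303], 'tool_rot': [0.177, 0.984, -0.001, -0.0], 'ft_force': [-0.071, -0.182, -0.329], 'ft_torque': [0.048, 0.056, -0.004], 'grasp_force': 0.0, 'grip_width': 0.085}
scene [[0.794, 0.436, -0.424, 0.159], [-0.608, 0.585, -0.537, -0.354], [0.014, 0.684, 0.729, 0.779], [0.0, 0.0, 0.0, 1.0]] 550.87866382156
scene spice_rack 0.96 [391. 220.] 9680 [0.665 0.08  0.098] [0.721 0.229 0.202]
scene shelf_edge 0.64 [390. 219.] 9940 [0.665 0.079 0.096] [0.727 0.23  0.202]
scene front_rail 0.96 [389. 221.] 9049 [0.665 0.076 0.1  ] [0.718 0.228 0.202]
scene round_tray 0.96 [198. 218.] 2718 [0.431 0.383 0.006] [0.489 0.44  0.014]
scene black_jar 0.69 [368. 191.] 839 [0.671 0.157 0.118] [0.694 0.176 0.147]
scene red_jar 0.68 [368. 245.] 1357 [0.602 0.076 0.086] [0.626 0.103 0.118]
scene red_jar 0.63 [422. 346.] 1613 [ 0.548 -0.109  0.083] [ 0.577 -0.086  0.105]
scene red_jar 0.28 [289. 161.] 2222 [0.641
[... 761 characters left out ...]
062] [0.729 0.228 0.206]
top round_tray 0.67 [220. 279.] 2198 [0.431 0.386 0.007] [0.487 0.441 0.016]
top black_jar 0.7 [307. 175.] 170 [0.67  0.166 0.132] [0.679 0.182 0.151]
top red_jar 0.59 [216. 279.] 2242 [0.431 0.385 0.007] [0.487 0.441 0.016]
top red_jar 0.56 [339. 199.] 356 [0.607 0.09  0.117] [0.63  0.11  0.122]
top red_jar 0.56 [420. 219.] 417 [ 0.558 -0.093  0.102] [ 0.579 -0.078  0.108]
top yellow_jar 0.81 [279. 274.] 267 [0.445 0.223 0.105] [0.461 0.241 0.11 ]
top yellow_jar 0.78 [299. 189.] 355 [0.628 0.182 0.116] [0.649 0.201 0.122]
top salt_shaker 0.44 [347. 178.] 157 [0.654 0.075 0.099] [0.666 0.091 0.133]
top mug 0.95 [219. 184.] 1222 [0.651 0.388 0.044] [0.685 0.422 0.101]
```

Run:
```python
import cv2
a=cv2.imread('pics/scene0.png'); cv2.imwrite('pics/scene0c.png',cv2.resize(a[120:400,180:520],None,fx=2.1,fy=2.1,interpolation=3))
```

```text
(no output)
```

View pics/scene0.png

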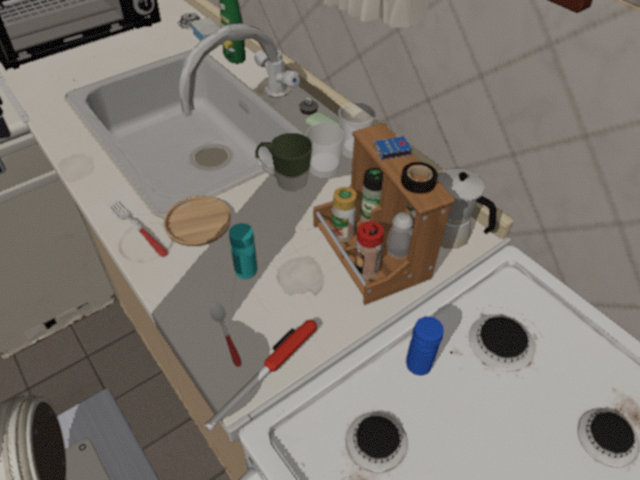

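View pics/scene0c.png

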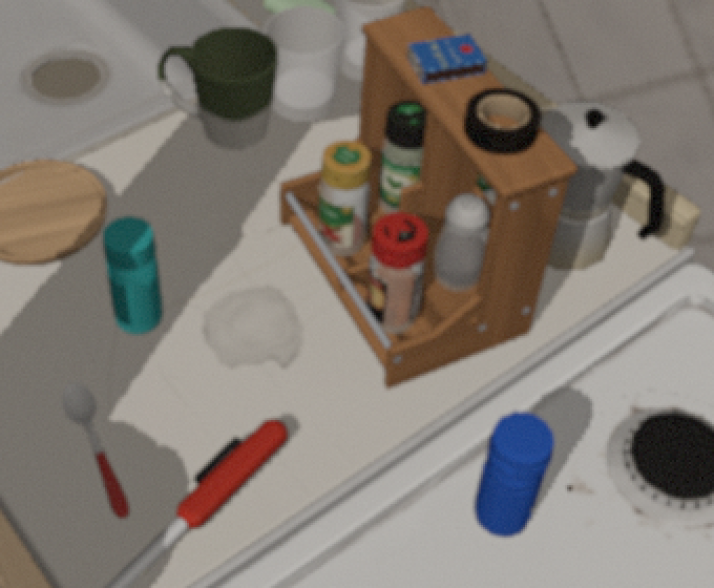

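View pics/top0.png

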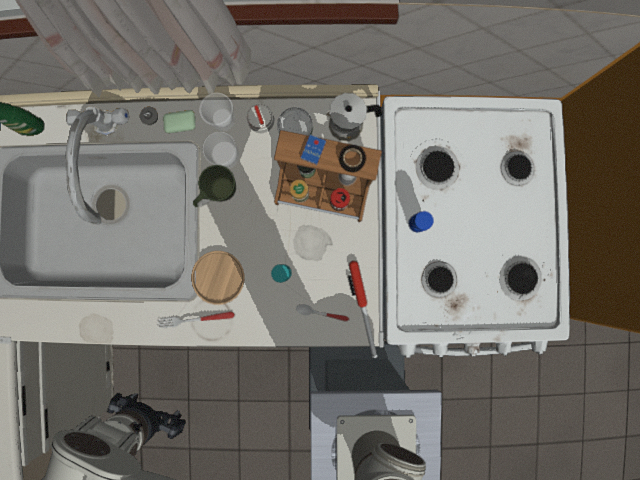

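The black-capped jar is at scene (372,185), behind the yellow-capped jar at (345,205) in the left bay. The turquoise look-alike at (243,250) stands alone on the worktop, and the blue one at (425,345) is on the stove. So the yellow jar is the one to set aside. Next I need the precise geometry.

```bash
cat > geo.py <<'E'
from h import *
from scipy.optimize import least_squares
def circ(p,r):
    return least_squares(lambda c:np.hypot(p[:,0]-c[0],p[:,1]-c[1])-r,p[:,:2].mean(0)+[.01,.01],loss='soft_l1',f_scale=.002).x
if __name__=='__main__':
    S={c:np.load(c+'.npz') for c in('scene','top')}
    A={}
    for c in S:
        A[c],u,v=pts(c,S[c]['d'],np.ones((480,640),bool))
    for c in S:
        p=A[c]
        m=(p[:,2]>.196)&(p[:,2]<.209)&(p[:,0]>.58)&(p[:,0]<.8)&(p[:,1]>-.05)&(p[:,1]<.27)
        (cx,cy),wh,a=cv2.minAreaRect((p[m,:2]*1000).astype(np.float32)); print(c,'shelf',m.sum(),cx,cy,wh,a, np.median(p[m,2]))
        for n,xy,r,zz in(('yellow',(.628,.18),.021,(.09,.125)),('red',(.605,.088),.022,(.09,.125)),('black',(.675,.165),.0205,(.125,.155)),('salt',(.656,.07),.02,(.05,.145))):
            m=(np.hypot(p[:,0]-xy[0],p[:,1]-xy[1])<.032)&(p[:,2]>zz[0])&(p[:,2]<zz[1]); q=p[m]
            t=q[q[:,2]>np.percentile(q[:,2],97)-.004]
            s=q[q[:,2]<np.percentile(q[:,2],97)-.004]
            print(c,n,m.sum(),'top z',np.percentile(q[:,2],97).round(4),'top mid',((t.max(0)+t.min(0))/2).round(4),'circ',circ(s,r).round(4) if len(s)>20 else '',len(s))
        m=(np.hypot(p[:,0]-.431,p[:,1]-.386)<.08)&(p[:,2]>.010)&(p[:,2]<.02); print(c,'tray',circ(p[m],.063),m.sum())
        m=(p[:,0]>.25)&(p[:,0]<.58)&(p[:,1]>-.05)&(p[:,1]<.33)&(p[:,2]>-.003); q=p[m]
        print('worktop z',np.median(q[:,2]))
E
python3 geo.py
```

```text
scene shelf 2530 692.4019775390625 116.21138000488281 (222.2418670654297, 66.98026275634766) 77.67597198486328 0.20099485693349928
scene yellow 512 top z 0.1185 top mid [0.6327 0.1802 0.1171] circ [0.6337 0.1813] 231
scene red 631 top z 0.1182 top mid [0.6122 0.0874 0.1169] circ [0.6129 0.0881] 260
scene black 409 top z 0.1478 top mid [0.685  0.1635 0.1468] circ [0.6872 0.164 ] 171
scene salt 923 top z 0.1301 top mid [0.667  0.0676 0.1292] circ [0.6682 0.0705] 787
scene tray [0.43084441 0.38050289] 475
worktop z -0.00016585537882063406
top shelf 2291 692.21142578125 118.70000457763672 (220.521728515625, 65.90953826904297) 77.98631286621094 0.2020539624961304
top yellow 283 top z 0.122 top mid [0.6321 0.1831 0.1207] circ [0.6335 0.1809] 177
top red 312 top z 0.1221 top mid [0.6115 0.0904 0.1214] circ [0.6107 0.0904] 193
top black 92 top z 0.1508 top mid [0.6724 0.1654 0.1494] circ [0.6883 0.1648] 56
top salt 179 top z 0.1324 top mid [0.6571 0.0759 0.1329] circ [0.6689 0.0712] 159
top tray [0.43118954 0.38408963] 543
worktop z 0.0013875717158393641
```

Emit:
{"name": "step_arm", "arguments": {
  "rows": [
    [[0,0,0],0]
  ],
  "claw": -0.3
}}

```text
clock: 1.12
eef_pos: [0.1742, 0.4687, 0.3039]
tool_rot: [0.177, 0.984, 0.0, 0.0]
ft_force: [0.2, -0.3, 0.6]
grip_width: 0.0698
grasp_force: 0.0
```

Emit:
{"name": "step_arm", "arguments": {
  "rows": [
    [[-457,-437,-50],-8.2],
    [[-457,-437,-50],-8.2],
    [[-457,-437,-50],-8.2],
    [[-457,-437,-50],-8.2],
    [[-457,-437,-50],-8.2],
    [[-457,-437,-50],-8.2],
    [[-457,-437,-50],-8.2],
    [[-457,-437,-50],-8.2],
    [[-457,-437,-50],-8.2],
    [[-457,-437,-50],-8.2],
    [[-457,-437,-50],-8.2],
    [[-457,-437,-50],-8.2]
  ]
}}

```text
clock: 2.62
eef_pos: [0.4502, -0.1004, 0.3535]
tool_rot: [0.107, 0.994, 0.0, -0.001]
ft_force: [-0.6, 0.3, -0.7]
grip_width: 0.0558
grasp_force: 0.0
```

Emit:
{"name": "step_arm", "arguments": {
  "rows": [
    [[0,0,-60],0],
    [[0,0,-120],0],
    [[0,0,-180],0],
    [[0,0,-240],0],
    [[0,0,-300],0],
    [[0,0,-360],0],
    [[0,0,-420],0],
    [[0,0,-480],0]
  ]
}}

```text
clock: 3.62
eef_pos: [0.4159, -0.0921, 0.6315]
tool_rot: [0.106, 0.994, -0.003, 0.029]
ft_force: [0.4, -0.0, 0.1]
grip_width: 0.0555
grasp_force: 0.0
```

```bash
python3 -c "
from h import *
o=bot.get_obs();print(o['joint_pos'],o['eef_pos'],o['tool_rot'],R.from_quat(o['tool_rot']).as_matrix().round(3))"
```

```text
[-2.17893341e-01  1.97278929e-01  8.32868757e-01  2.14902110e+00
  5.88676614e-05 -6.02369555e-03] [ 0.41589523 -0.0920688   0.63147177] [ 0.10569247  0.99398523 -0.00317487  0.02850233] [[-0.976  0.21   0.056]
 [ 0.21   0.978 -0.012]
 [-0.057 -0.    -0.998]]
```

Emit:
{"name": "step_arm", "arguments": {
  "rows": [
    [[60,0,-60],0],
    [[120,0,-120],0],
    [[180,0,-180],0],
    [[180,0,-180],0]
  ]
}}

```text
clock: 4.12
eef_pos: [0.2701, -0.0609, 0.6557]
tool_rot: [0.106, 0.993, -0.006, 0.055]
ft_force: [0.8, 0.0, 0.7]
grip_width: 0.0557
grasp_force: 0.0
```

```bash
cat > st.py <<'E'
from h import *
o=bot.get_obs();M=R.from_quat(o['tool_rot']).as_matrix()
print(np.round(o['joint_pos'],3),np.round(o['eef_pos'],4));print(M.round(4),'lean',np.degrees(np.arccos(-M[2,2])).round(2),'az',np.degrees(np.arctan2(M[1,2],M[0,2])).round(2))
E
python3 st.py
```

```text
[-0.222 -0.115  0.574  2.149  0.    -0.009] [ 0.2701 -0.0609  0.6557]
[[-9.714e-01  2.113e-01  1.085e-01]
 [ 2.099e-01  9.774e-01 -2.420e-02]
 [-1.111e-01 -8.000e-04 -9.938e-01]] lean 6.38 az -12.59
```

Emit:
{"name": "step_arm", "arguments": {
  "rows": [
    [[0,0,-60],0],
    [[0,0,-120],0],
    [[0,0,-180],0],
    [[0,0,-240],0]
  ]
}}

```text
clock: 4.62
eef_pos: [0.2671, -0.0602, 0.6734]
tool_rot: [0.106, 0.991, -0.01, 0.083]
ft_force: [-0.2, 0.3, -0.8]
grip_width: 0.0553
grasp_force: 0.0
```

```bash
python3 st.py
```

```text
[-0.222 -0.13   0.615  2.149  0.    -0.009] [ 0.2671 -0.0602  0.6734]
[[-0.9639  0.2112  0.1621]
 [ 0.208   0.9774 -0.0364]
 [-0.1662 -0.0013 -0.9861]] lean 9.57 az -12.65
```

Emit:
{"name": "step_arm", "arguments": {
  "rows": [
    [[-60,0,60],0],
    [[-120,0,120],0]
  ]
}}

```text
clock: 4.88
eef_pos: [0.3675, -0.082, 0.6007]
tool_rot: [0.106, 0.991, -0.01, 0.084]
ft_force: [1.1, 0.3, 0.1]
grip_width: 0.0556
grasp_force: 0.0
```

```bash
python3 st.py
```

```text
[-0.219 -0.039  0.46   1.901 -0.    -0.007] [ 0.3675 -0.082   0.6007]
[[-0.9634  0.2113  0.1652]
 [ 0.208   0.9774 -0.0371]
 [-0.1693 -0.0014 -0.9856]] lean 9.75 az -12.66
```

Emit:
{"name": "step_arm", "arguments": {
  "rows": [
    [[0,0,-60],0],
    [[0,0,-120],0],
    [[0,0,-180],0]
  ]
}}

```text
clock: 5.25
eef_pos: [0.3363, -0.0751, 0.696]
tool_rot: [0.105, 0.988, -0.013, 0.11]
ft_force: [-1.0, -0.7, 0.5]
grip_width: 0.0556
grasp_force: 0.0
```

Emit:
{"name": "step_arm", "arguments": {
  "rows": [
    [[-20,0,-60],0],
    [[-30,0,-120],0]
  ]
}}

```text
clock: 5.5
eef_pos: [0.3354, -0.0747, 0.7159]
tool_rot: [0.105, 0.985, -0.016, 0.138]
ft_force: [1.1, -0.5, 0.8]
grip_width: 0.0552
grasp_force: 0.0
```

Emit:
{"name": "step_arm", "arguments": {
  "rows": [
    [[-20,0,-60],0],
    [[-30,0,-120],0]
  ]
}}

```text
clock: 5.75
eef_pos: [0.3304, -0.0734, 0.7354]
tool_rot: [0.105, 0.98, -0.019, 0.166]
ft_force: [-0.2, -0.2, -1.0]
grip_width: 0.0556
grasp_force: 0.0
```

Emit:
{"name": "step_arm", "arguments": {
  "rows": [
    [[-20,0,-60],0],
    [[-40,0,-120],0]
  ]
}}

```text
clock: 6.0
eef_pos: [0.3257, -0.0722, 0.7554]
tool_rot: [0.104, 0.975, -0.022, 0.195]
ft_force: [-0.6, -0.2, -0.5]
grip_width: 0.0558
grasp_force: 0.0
```

```bash
python3 st.py
```

```text
[-2.180e-01 -1.600e-02  9.580e-01  2.149e+00 -1.000e-03 -5.000e-03] [ 0.3257 -0.0722  0.7554]
[[-0.9023  0.2116  0.3756]
 [ 0.1943  0.9774 -0.0838]
 [-0.3848 -0.0026 -0.923 ]] lean 22.63 az -12.58
```

Emit:
{"name": "step_arm", "arguments": {
  "rows": [
    [[-20,0,-60],0],
    [[-40,0,-120],0]
  ]
}}

```text
clock: 6.25
eef_pos: [0.3169, -0.0701, 0.7757]
tool_rot: [0.103, 0.969, -0.025, 0.224]
ft_force: [0.3, 0.8, 0.5]
grip_width: 0.0557
grasp_force: 0.0
```

Emit:
{"name": "step_arm", "arguments": {
  "rows": [
    [[-20,0,-60],0],
    [[-30,0,-120],0]
  ]
}}

```text
clock: 6.5
eef_pos: [0.2995, -0.0661, 0.7945]
tool_rot: [0.103, 0.962, -0.029, 0.252]
ft_force: [0.5, 0.4, -0.3]
grip_width: 0.0559
grasp_force: 0.0
```

Emit:
{"name": "step_arm", "arguments": {
  "rows": [
    [[-20,0,-60],0],
    [[-30,0,-120],0]
  ]
}}

```text
clock: 6.75
eef_pos: [0.2789, -0.0615, 0.8126]
tool_rot: [0.102, 0.954, -0.032, 0.28]
ft_force: [-0.1, -0.6, -0.0]
grip_width: 0.0555
grasp_force: 0.0
```

Emit:
{"name": "step_arm", "arguments": {
  "rows": [
    [[-20,0,-60],0],
    [[-30,0,-120],0]
  ]
}}

```text
clock: 7.0
eef_pos: [0.2562, -0.0565, 0.8293]
tool_rot: [0.101, 0.946, -0.035, 0.307]
ft_force: [-0.0, 0.4, -0.3]
grip_width: 0.0556
grasp_force: 0.0
```

Emit:
{"name": "step_arm", "arguments": {
  "rows": [
    [[-20,0,-60],0],
    [[-30,0,-120],0]
  ]
}}

```text
clock: 7.25
eef_pos: [0.2312, -0.051, 0.8448]
tool_rot: [0.1, 0.937, -0.037, 0.334]
ft_force: [0.5, -0.4, 0.8]
grip_width: 0.0552
grasp_force: 0.0
```

Emit:
{"name": "step_arm", "arguments": {
  "rows": [
    [[-20,0,-60],0],
    [[-30,0,-120],0]
  ]
}}

```text
clock: 7.5
eef_pos: [0.2041, -0.0458, 0.8589]
tool_rot: [0.098, 0.927, -0.04, 0.36]
ft_force: [-1.0, 0.2, -0.4]
grip_width: 0.0555
grasp_force: 0.0
```

```bash
python3 st.py
```

```text
[-0.235 -0.214  1.106  2.149  0.013 -0.019] [ 0.2041 -0.0458  0.8589]
[[-0.7211  0.2108  0.6599]
 [ 0.1534  0.9775 -0.1447]
 [-0.6756 -0.0031 -0.7373]] lean 42.5 az -12.36
```

```bash
cat > go.py <<'E'
import sys
from h import *
o=bot.get_obs();M=R.from_quat(o['tool_rot']).as_matrix();p=np.array(o['eef_pos'])
def sh(G,back=0,up=0):  # tool shift (mm) to bring grasp point to G, backed off along tool z / raised
    T=np.array(G,float)-M[:,2]*(.054+back)+[0,0,up]
    return (1000*M.T@(T-p)).round(1).tolist()
def w(v): return (M.T@np.array(v,float)).round(1).tolist()
if __name__=='__main__':
    print(np.round(o['clock'],2),'G now',(p+M[:,2]*.054).round(4)); 
    for a in sys.argv[1:]: print(a, eval(a))
E
python3 go.py "sh((.6335,.181,.072),.14)" "sh((.6335,.181,.072))" "w((0,0,60))"
```

```text
7.5 G now [ 0.2397 -0.0536  0.8191]
sh((.6335,.181,.072),.14) [256.8, 314.6, 636.8]
sh((.6335,.181,.072)) [256.8, 314.6, 776.8]
w((0,0,60)) [-40.5, -0.2, -44.2]
```

Emit:
{"name": "step_arm", "arguments": {
  "rows": [
    [[257,314.6,637],0],
    [[257,314.6,637],0],
    [[257,314.6,637],0],
    [[257,314.6,637],0],
    [[257,314.6,637],0],
    [[257,314.6,637],0],
    [[257,314.6,637],0],
    [[257,314.6,637],0],
    [[257,314.6,637],0],
    [[257,314.6,637],0],
    [[257,314.6,637],0],
    [[257,314.6,637],0]
  ]
}}

```text
clock: 9.0
eef_pos: [0.4946, 0.1998, 0.2342]
tool_rot: [0.099, 0.927, -0.04, 0.358]
ft_force: [0.6, 0.2, 0.2]
grip_width: 0.0553
grasp_force: 0.0
```

Emit:
{"name": "step_arm", "arguments": {
  "rows": [
    [[0,0,0],0],
    [[0,0,0],0]
  ]
}}

```text
clock: 9.25
eef_pos: [0.4942, 0.1993, 0.236]
tool_rot: [0.099, 0.928, -0.04, 0.358]
ft_force: [-0.3, 1.2, 0.2]
grip_width: 0.056
grasp_force: 0.0
```

```bash
python3 st.py;python3 go.py "sh((.6335,.181,.072),.14)" "sh((.6335,.181,.072))"
```

```text
[ 0.597  0.102 -0.574  0.338 -0.511  0.66 ] [0.4942 0.1993 0.236 ]
[[-0.7238  0.2121  0.6566]
 [ 0.1545  0.9772 -0.1454]
 [-0.6725 -0.0038 -0.7401]] lean 42.26 az -12.48
9.25 G now [0.5297 0.1914 0.196 ]
sh((.6335,.181,.072),.14) [6.7, 12.3, 21.5]
sh((.6335,.181,.072)) [6.7, 12.3, 161.5]
```

Emit:
{"name": "step_arm", "arguments": {
  "rows": [
    [[6.7,12.3,20],0],
    [[6.7,12.3,60],0],
    [[6.7,12.3,90],0],
    [[6.7,12.3,90],0]
  ]
}}

```text
clock: 9.75
eef_pos: [0.552, 0.199, 0.1671]
tool_rot: [0.1, 0.927, -0.039, 0.36]
ft_force: [0.6, 0.4, -0.3]
grip_width: 0.0557
grasp_force: 0.0
```

```bash
python3 go.py "sh((.6335,.181,.072))"
python3 - <<'E'
from h import *
im,d=bot.camera('scene'); cv2.imwrite('pics/s1.png',cv2.resize(im[120:360,200:520,::-1],None,fx=2.4,fy=2.4,interpolation=3))
E
```

```text
9.75 G now [0.5876 0.1912 0.1272]
sh((.6335,.181,.072)) [2.6, -0.1, 72.5]
```

View pics/s1.png

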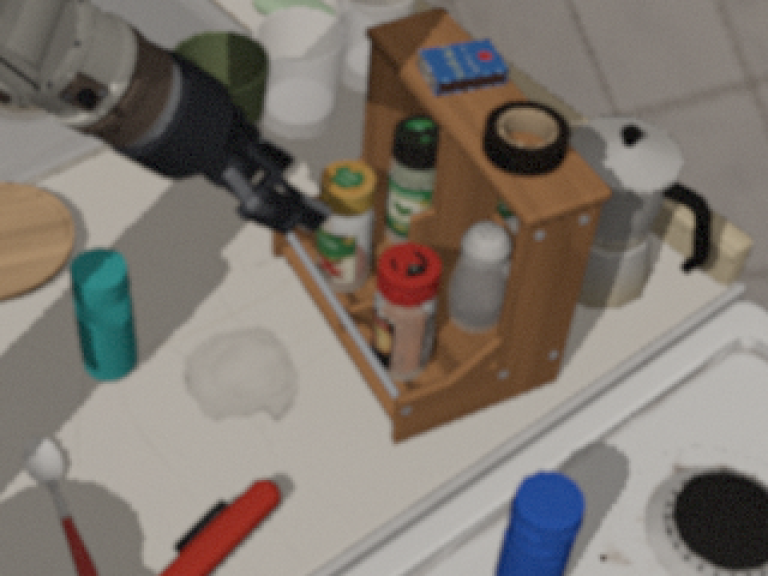

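The gripper is at crop (285,200), in line with the yellow jar at (348,200) and clear of the mug. I'll go in and close.

Emit:
{"name": "step_arm", "arguments": {
  "rows": [
    [[2.6,0,30],0],
    [[2.6,0,55],0],
    [[2.6,0,72.5],0],
    [[2.6,0,72.5],0]
  ]
}}

```text
clock: 10.3
eef_pos: [0.5973, 0.1896, 0.1104]
tool_rot: [0.099, 0.927, -0.04, 0.359]
ft_force: [0.2, -0.5, 0.3]
grip_width: 0.0555
grasp_force: 0.0
```

Emit:
{"name": "step_arm", "arguments": {
  "rows": [
    [[0,0,0],0],
    [[0,0,0],0],
    [[0,0,0],0],
    [[0,0,0],0]
  ],
  "claw": 1
}}

```text
clock: 10.8
eef_pos: [0.5973, 0.1902, 0.1109]
tool_rot: [0.099, 0.927, -0.039, 0.36]
ft_force: [-3.4, 1.1, 6.3]
grip_width: 0.0398
grasp_force: 60.9
```

```bash
python3 go.py "w((0,0,50))" "w((0,0,70))"
```

```text
10.8 G now [0.6329 0.1824 0.071 ]
w((0,0,50)) [-33.7, -0.1, -36.9]
w((0,0,70)) [-47.2, -0.1, -51.7]
```

Emit:
{"name": "step_arm", "arguments": {
  "rows": [
    [[-10,0,-11],0],
    [[-30,0,-33],0],
    [[-47.2,0,-51.7],0],
    [[-47.2,0,-51.7],0]
  ]
}}

```text
clock: 11.3
eef_pos: [0.598, 0.1904, 0.1817]
tool_rot: [0.099, 0.927, -0.039, 0.36]
ft_force: [-0.3, -0.4, -1.2]
grip_width: 0.0399
grasp_force: 60.8
```

```bash
python3 go.py "sh((.57,.188,.141))" "sh((.525,.052,.141))" "sh((.525,.052,.08))"; python3 -c "
from h import *
o=bot.get_obs();print(o['grip_width'],o['ft_force'])"
```

```text
11.3 G now [0.6336 0.1827 0.1418]
sh((.57,.188,.141)) [47.2, -8.3, -42.1]
sh((.525,.052,.141)) [58.5, -150.7, -52.4]
sh((.525,.052,.08)) [99.7, -150.7, -7.4]
0.039875455264425125 [-0.30279544 -0.39774227 -1.24541224]
```

Emit:
{"name": "step_arm", "arguments": {
  "rows": [
    [[20,-4,-20],0],
    [[47,-8,-42],0],
    [[50,-50,-45],0],
    [[55,-100,-49],0],
    [[58.5,-140,-52],0],
    [[58.5,-150.7,-52.4],0],
    [[75,-150.7,-35],0],
    [[90,-150.7,-18],0],
    [[99.7,-150.7,-7.4],0],
    [[99.7,-150.7,-7.4],0]
  ]
}}

```text
clock: 12.55
eef_pos: [0.4872, 0.0592, 0.1161]
tool_rot: [0.098, 0.928, -0.04, 0.356]
ft_force: [-0.6, -0.1, -1.3]
grip_width: 0.0396
grasp_force: 61.0
```

```bash
python3 go.py "sh((.525,.052,.0605))" "sh((.525,.052,.0585))"
python3 - <<'E'
from h import *
im,d=bot.camera('scene'); cv2.imwrite('pics/s2.png',cv2.resize(im[120:420,180:520,::-1],None,fx=2,fy=2,interpolation=3))
p,u,v=pts('scene',d,np.ones((480,640),bool))
m=(np.hypot(p[:,0]-.525,p[:,1]-.052)<.03)&(p[:,2]>.005)&(p[:,2]<.135)
print(m.sum(),p[m].min(0),p[m].max(0))
E
```

```text
12.55 G now [0.5225 0.0514 0.076 ]
sh((.525,.052,.0605)) [8.6, 1.2, 13.1]
sh((.525,.052,.0585)) [10.0, 1.2, 14.6]
931 [0.49799014 0.02209798 0.01637509] [0.54325401 0.08046244 0.12659833]
```

View pics/s2.png

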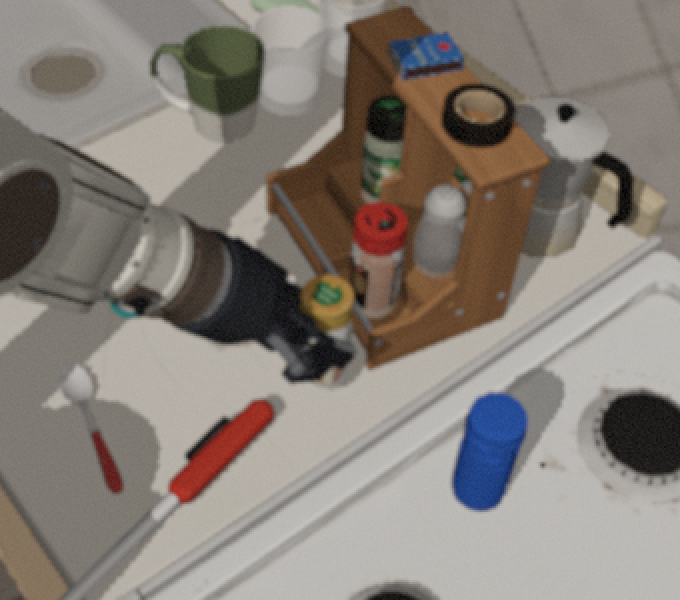

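The yellow jar hangs upright at crop (330,315), clear of the rack and the knife. Lowering it in small steps.

Emit:
{"name": "step_arm", "arguments": {
  "rows": [
    [[4,1.2,7],0],
    [[8,1.2,12],0],
    [[9,1.2,13.5],0],
    [[9.3,1.2,14],0]
  ]
}}

```text
clock: 13.1
eef_pos: [0.4909, 0.0596, 0.1016]
tool_rot: [0.099, 0.927, -0.04, 0.358]
ft_force: [0.5, 1.0, -2.3]
grip_width: 0.0397
grasp_force: 61.0
```

Emit:
{"name": "step_arm", "arguments": {
  "rows": [
    [[0.7,0,0.7],0],
    [[0.7,0,0.7],0]
  ]
}}

```text
clock: 13.35
eef_pos: [0.4909, 0.0596, 0.1008]
tool_rot: [0.099, 0.927, -0.04, 0.359]
ft_force: [0.0, -0.4, -1.4]
grip_width: 0.0395
grasp_force: 61.0
```

Emit:
{"name": "step_arm", "arguments": {
  "rows": [
    [[0.7,0,0.7],0],
    [[0.7,0,0.7],0]
  ]
}}

```text
clock: 13.6
eef_pos: [0.4908, 0.0596, 0.0997]
tool_rot: [0.099, 0.927, -0.04, 0.358]
ft_force: [-0.0, 0.5, -2.0]
grip_width: 0.0396
grasp_force: 61.0
```

```bash
python3 go.py "w((0,0,1))"
```

```text
13.6 G now [0.5263 0.0518 0.0598]
w((0,0,1)) [-0.7, -0.0, -0.7]
```

Emit:
{"name": "step_arm", "arguments": {
  "rows": [
    [[0.7,0,0.7],0],
    [[0.7,0,0.7],0]
  ]
}}

```text
clock: 13.85
eef_pos: [0.491, 0.0597, 0.0989]
tool_rot: [0.099, 0.927, -0.04, 0.359]
ft_force: [0.1, 0.2, -0.8]
grip_width: 0.0404
grasp_force: 61.1
```

Emit:
{"name": "step_arm", "arguments": {
  "rows": [
    [[0.7,0,0.7],0],
    [[0.7,0,0.7],0]
  ]
}}

```text
clock: 14.1
eef_pos: [0.4914, 0.0596, 0.0988]
tool_rot: [0.099, 0.927, -0.04, 0.36]
ft_force: [-3.4, -0.3, 7.0]
grip_width: 0.0401
grasp_force: 61.7
```

Emit:
{"name": "step_arm", "arguments": {
  "rows": [
    [[0.4,0,0.4],0],
    [[0.4,0,0.4],0]
  ]
}}

```text
clock: 14.35
eef_pos: [0.4915, 0.0596, 0.0988]
tool_rot: [0.099, 0.927, -0.04, 0.36]
ft_force: [-6.5, -0.5, 10.2]
grip_width: 0.0399
grasp_force: 62.3
```

Emit:
{"name": "step_arm", "arguments": {
  "rows": [
    [[-0.4,0,-0.4],0],
    [[-0.4,0,-0.4],0],
    [[-0.4,0,-0.4],0]
  ],
  "claw": -0.3
}}

```text
clock: 14.72
eef_pos: [0.4908, 0.0596, 0.0976]
tool_rot: [0.099, 0.927, -0.04, 0.358]
ft_force: [0.1, -0.0, -0.1]
grip_width: 0.0553
grasp_force: 0.0
```

Emit:
{"name": "step_arm", "arguments": {
  "rows": [
    [[0,0,-10],0],
    [[0,0,-40],0],
    [[0,0,-90],0],
    [[0,0,-140],0],
    [[0,0,-140],0]
  ],
  "claw": -0.18
}}

```text
clock: 15.35
eef_pos: [0.3982, 0.0807, 0.2051]
tool_rot: [0.098, 0.926, -0.038, 0.362]
ft_force: [-0.4, -0.3, -0.0]
grip_width: 0.0503
grasp_force: 0.0
```

```bash
cat > look.py <<'E'
from geo import *
import sys
def look(q,c,r,zr,pic=None,cam='scene',rad=.03):
    im,d=bot.camera(cam)
    p,u,v=pts(cam,d,np.ones((480,640),bool))
    m=(np.hypot(p[:,0]-c[0],p[:,1]-c[1])<rad)&(p[:,2]>zr[0])&(p[:,2]<zr[1]);s=p[m]
    t=np.percentile(s[:,2],97)
    print(q,cam,m.sum(),'top',t.round(4),'topmid',((s[s[:,2]>t-.004].max(0)+s[s[:,2]>t-.004].min(0))/2).round(4),'circ',circ(s[s[:,2]<t-.004],r).round(4))
    return im
E
python3 - <<'E'
from look import *
look('yellow',(.526,.053),.021,(.02,.125)); look('black',(.688,.164),.0205,(.11,.16)); 
for c in('scene','top'):
    im,d=bot.camera(c)
    for t in ('black_jar','yellow_jar'):
        for r in bot.trace(t,c)[:3]:
            p,u,v=pts(c,d,r['pixels']); print(c,t,round(r['score'],2),np.round(r['uv']),len(p),np.median(p,0).round(3))
im=bot.camera('top')[0]; cv2.imwrite('pics/t2.png',cv2.resize(im[90:330,160:440,::-1],None,fx=2.5,fy=2.5,interpolation=3))
E
python3 st.py
```

```text
yellow scene 1209 top 0.1062 topmid [0.5276 0.0502 0.105 ] circ [0.528  0.0507]
black scene 520 top 0.1478 topmid [0.6854 0.1638 0.1464] circ [0.6874 0.1642]
scene black_jar 0.76 [372. 192.] 884 [0.671 0.157 0.118]
scene yellow_jar 0.71 [344. 290.] 1363 [0.518 0.039 0.076]
scene yellow_jar 0.47 [241. 277.] 33 [0.427 0.211 0.007]
top black_jar 0.56 [304. 171.] 173 [0.67  0.165 0.131]
top yellow_jar 0.83 [280. 272.] 297 [0.443 0.223 0.105]
top yellow_jar 0.74 [357. 235.] 289 [0.525 0.055 0.105]
[ 0.429 -0.131 -0.935  0.142 -0.417  0.505] [0.3986 0.0795 0.2   ]
[[-0.7253  0.2122  0.6549]
 [ 0.1542  0.9772 -0.1459]
 [-0.671  -0.0048 -0.7415]] lean 42.14 az -12.56
```

View pics/t2.png

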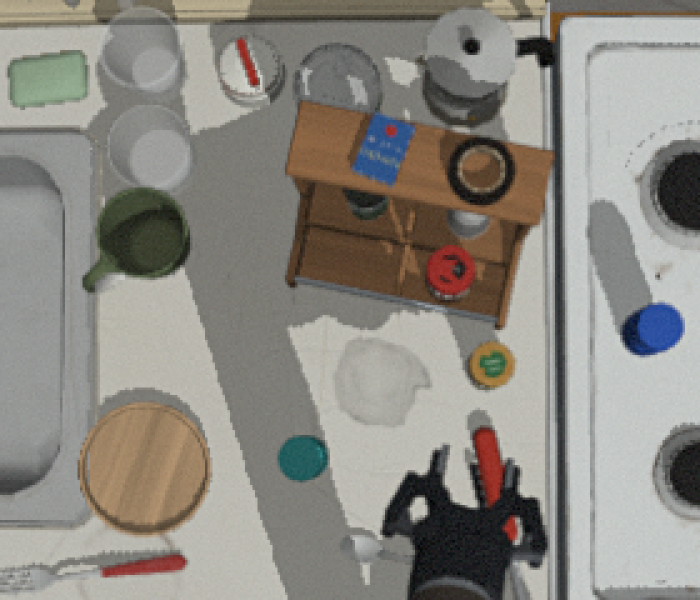

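Run:
```python
from h import *
o=bot.get_obs();M=R.from_quat(o['tool_rot']).as_matrix();e=np.array(o['eef_pos'])
c,s=np.cos(np.radians(-12.2)),np.sin(np.radians(-12.2))
for cam in('scene','top'):
    im,d=bot.camera(cam); p,u,v=pts(cam,d,np.ones((480,640),bool))
    q=(p-[.6571,.125,0])@np.array([[c,-s,0],[s,c,0],[0,0,1]])*1000
    m=(abs(q[:,1])<7)&(abs(q[:,0])<75)&(q[:,2]>25)
    for a in range(-70,40,10):
        k=q[m&(q[:,0]>=a)&(q[:,0]<a+10)]
        if len(k): print(cam,'part x',a,len(k),'z',np.percentile(k[:,2],[5,50,98]).round(),'y',np.percentile(k[:,1],[5,95]).round())
    m=(q[:,1]>90)&(q[:,1]<112)&(abs(q[:,0])<75)&(q[:,2]>25)
    print([(a,np.percentile(q[m&(q[:,0]>=a)&(q[:,0]<a+10)][:,2],97).round()) for a in range(-70,40,10) if (m&(q[:,0]>=a)&(q[:,0]<a+10)).sum()>3])
    t=((p-e)@M)*1000
    m=(abs(t[:,0])<60)&(abs(t[:,1])<100)&(t[:,2]>-60)&(t[:,2]<80)&(p[:,2]>.12)
    for a in range(-60,80,10):
        k=t[m&(t[:,2]>=a)&(t[:,2]<a+10)]
        if len(k)>3: print(cam,'tool z',a,len(k),'y',np.percentile(k[:,1],[1,99]).round(),'x',np.percentile(k[:,0],[1,99]).round())
```

```text
scene part x -70 23 z [38. 42. 44.] y [-6.  5.]
scene part x -60 24 z [26. 32. 34.] y [-6.  1.]
scene part x -50 23 z [26. 31. 34.] y [-5. -0.]
scene part x -40 11 z [27. 32. 33.] y [-5.  0.]
scene part x -20 4 z [ 90.  92. 103.] y [-5. -2.]
scene part x -10 68 z [ 85. 101. 112.] y [-5.  0.]
scene part x 0 199 z [ 81. 131. 202.] y [-5.  3.]
scene part x 10 260 z [ 70. 132. 202.] y [-6.  3.]
scene part x 20 273 z [ 46. 112. 202.] y [-5. -0.]
scene part x 30 214 z [ 53. 111. 202.] y [-6.  2.]
[(-70, np.float64(52.0)), (-60, np.float64(52.0)), (-50, np.float64(52.0)), (-40, np.float64(52.0)), (-30, np.float64(58.0)), (-20, np.float64(66.0)), (-10, np.float64(73.0)), (0, np.float64(201.0)), (10, np.float64(202.0)), (20, np.float64(202.0)), (30, np.float64(202.0))]
scene tool z -60 167 y [-40.  -3.] x [-37.  23.]
scene tool z -50 120 y [-42. -21.] x [-11.  10.]
scene tool z -40 400 y [-69.  59.] x [-19.  11.]
scene tool z -30 320 y [-69.  62.] x [-20.  12.]
scene tool z -20 209 y [-67.  63.] x [-18.  12.]
scene tool z -10 238 y [-65.  58.] x [-17.  11.]
scene tool z 0 255 y [-63.  58.] x 
[... 988 characters left out ...]
.0)), (0, np.float64(206.0)), (10, np.float64(206.0)), (20, np.float64(205.0)), (30, np.float64(206.0))]
top tool z -60 21 y [-35.  38.] x [-36.  -5.]
top tool z -50 60 y [-44.  40.] x [-13.   6.]
top tool z -40 336 y [-64.  67.] x [-21.  12.]
top tool z -30 202 y [-64.  67.] x [-21.   1.]
top tool z -20 147 y [-62.  64.] x [-19.  -3.]
top tool z -10 149 y [-59.  61.] x [-19.   7.]
top tool z 0 102 y [-56.  60.] x [-18.  14.]
top tool z 10 175 y [-54.  57.] x [-15.  11.]
top tool z 20 56 y [-53.  53.] x [-14.  -4.]
top tool z 30 41 y [-38.  38.] x [-13.   5.]
top tool z 40 39 y [-37.  39.] x [-13.   8.]
top tool z 50 47 y [-38.  39.] x [-13.   4.]
top tool z 60 17 y [-35.  37.] x [-12.   5.]
```

```bash
cat >> go.py <<'E'
E
sed -i 's/def sh(G,back=0,up=0):/def sh(G,back=0,up=0,L=.054):/; s/(.054+back)/(L+back)/' go.py
python3 go.py "sh((.688,.1664,.097),.14,L=.069)" "sh((.688,.1664,.097),.08,L=.069)"
```

```text
15.9 G now [0.4341 0.0718 0.1605]
sh((.688,.1664,.097),.14,L=.069) [-126.8, 146.6, 44.7]
sh((.688,.1664,.097),.08,L=.069) [-126.8, 146.6, 104.7]
```

Emit:
{"name": "step_arm", "arguments": {
  "rows": [
    [[-60,40,0],0],
    [[-100,90,20],0],
    [[-126.8,146.6,44.7],0],
    [[-126.8,146.6,60],0],
    [[-126.8,146.6,60],0],
    [[-126.8,146.6,60],0]
  ],
  "claw": -0.13
}}

```text
clock: 16.65
eef_pos: [0.56, 0.1941, 0.2407]
tool_rot: [0.099, 0.928, -0.041, 0.357]
ft_force: [0.3, -0.2, 0.2]
grip_width: 0.048
grasp_force: 0.0
```

```bash
python3 st.py; python3 go.py "sh((.688,.1664,.097),0,L=.069)"
python3 - <<'E'
from h import *
o=bot.get_obs();M=R.from_quat(o['tool_rot']).as_matrix();e=np.array(o['eef_pos']);print(o['grip_width'])
for cam in('scene','top'):
    im,d=bot.camera(cam); p,u,v=pts(cam,d,np.ones((480,640),bool))
    t=((p-e)@M)*1000
    m=(abs(t[:,0])<30)&(abs(t[:,1])<80)&(p[:,2]>.14)
    for a in range(0,84,4):
        k=t[m&(t[:,2]>=a)&(t[:,2]<a+4)]
        if len(k)>2: print(cam,a,len(k),'y',np.percentile(k[:,1],[2,98]).round(),'x',np.percentile(k[:,0],[2,98]).round())
E
```

```text
[ 0.509  0.191 -0.455  0.33  -0.463  0.576] [0.56   0.1941 0.2407]
[[-0.725   0.212   0.6553]
 [ 0.1539  0.9773 -0.1459]
 [-0.6713 -0.0049 -0.7412]] lean 42.17 az -12.55
16.65 G now [0.5954 0.1863 0.2007]
sh((.688,.1664,.097),0,L=.069) [-0.6, 0.7, 125.4]
0.04796174891648387
scene 0 58 y [-63.  21.] x [-17.  11.]
scene 4 38 y [-62.  18.] x [-17.  10.]
scene 8 28 y [-60.  35.] x [-15.  11.]
scene 12 48 y [-59.  23.] x [-12.   9.]
scene 16 53 y [-58.  53.] x [-13.  11.]
scene 20 36 y [-58.  36.] x [-13.  11.]
scene 24 14 y [-54.  31.] x [-13.  -5.]
scene 28 5 y [-23.  27.] x [-12.  -8.]
scene 32 10 y [-21.  28.] x [-11.  -8.]
scene 36 11 y [-32.  25.] x [-11.   3.]
scene 40 18 y [-42.  27.] x [-11.   9.]
scene 44 35 y [-41.  26.] x [-11.  10.]
scene 48 32 y [-40.  27.] x [-11.   8.]
scene 52 24 y [-40.  25.] x [-11.  10.]
scene 56 35 y [-40.  25.] x [-11.  11.]
scene 60 31 y [-38.  27.] x [-11.  10.]
scene 64 19 y [-35.  25.] x [-10.  11.]
scene 68 16 y [-34.  24.] x [-10.   8.]
top 0 40 y [-57.  59.] x [-18.   9.]
top 4 38 y [-58.  55.] x [-16.  11.]
top 8 46 y [-56.  57.] x [-14.  10.]
top 12 99 y [-52.  54.] x [-15.  10.]
top 16 66 y [-53.  55.] x [-14.   8.]
top 20 23 y [-52.  45.] x [-14.   4.]
top 24 21 y [-42.  44.] x [-14.  -5.]
top 28 11 y [-35.  29.] x [-13.  -7.]
top 32 13 y [-29.  35.] x [-13.   0.]
top 36 18 y [-36.  35.] x [-12.   2.]
top 40 19 y [-37.  38.] x [-14.  -1.]
top 44 14 y [-36.  32.] x [-14.   6.]
top 48 24 y [-37.  37.] x [-13.   4.]
top 52 13 y [-34.  35.] x [-13.  -4.]
top 56 13 y [-36.  38.] x [-12.   8.]
top 60 16 y [-34.  36.] x [-12.  -5.]
top 64 3 y [-33.  23.] x [-9.  1.]
```

Emit:
{"name": "step_arm", "arguments": {
  "rows": [
    [[-0.6,0.7,40],0],
    [[-0.6,0.7,80],0],
    [[-0.6,0.7,100],0],
    [[-0.6,0.7,105],0]
  ]
}}

```text
clock: 17.25
eef_pos: [0.63, 0.1793, 0.1637]
tool_rot: [0.099, 0.928, -0.04, 0.358]
ft_force: [-0.1, 0.0, -1.1]
grip_width: 0.0485
grasp_force: 0.0
```

```bash
python3 go.py "sh((.688,.1664,.097),0,L=.068)"
python3 - <<'E'
from look import *
look('black',(.6875,.1644),.0205,(.125,.155))
im=bot.camera('scene')[0]; cv2.imwrite('pics/s3.png',cv2.resize(im[130:310,290:490,::-1],None,fx=3.3,fy=3.3,interpolation=3))
E
```

```text
17.25 G now [0.6654 0.1714 0.1237]
sh((.688,.1664,.097),0,L=.068) [0.8, 0.0, 21.3]
black scene 395 top 0.1477 topmid [0.6856 0.1624 0.1463] circ [0.6873 0.1641]
```

View pics/s3.png

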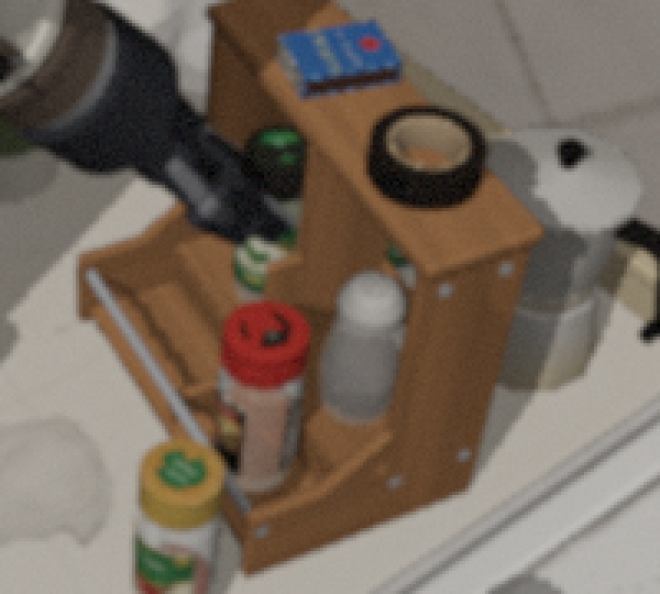

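The finger at crop (265,220) straddles the black jar just under its cap at (275,160), and the shelf and partition are clear. Continuing in.

Emit:
{"name": "step_arm", "arguments": {
  "rows": [
    [[0.8,0,7],0],
    [[0.8,0,14],0]
  ]
}}

```text
clock: 17.6
eef_pos: [0.6393, 0.1788, 0.1544]
tool_rot: [0.099, 0.927, -0.039, 0.359]
ft_force: [-0.5, -0.1, -0.2]
grip_width: 0.048
grasp_force: 0.0
```

Emit:
{"name": "step_arm", "arguments": {
  "rows": [
    [[0,0,6.5],0],
    [[0,0,6.5],0]
  ]
}}

```text
clock: 17.85
eef_pos: [0.6434, 0.1773, 0.1482]
tool_rot: [0.099, 0.928, -0.04, 0.358]
ft_force: [0.6, -0.2, 0.2]
grip_width: 0.0484
grasp_force: 0.0
```

```bash
python3 go.py "sh((.688,.1664,.097),0,L=.068)"
```

```text
17.85 G now [0.6789 0.1695 0.1083]
sh((.688,.1664,.097),0,L=.068) [0.5, -1.0, 0.8]
```

Emit:
{"name": "step_arm", "arguments": {
  "rows": [
    [[0,-1,1],0],
    [[0,-1,1],0],
    [[0,-1,1],0],
    [[0,-1,1],0]
  ],
  "claw": 1
}}

```text
clock: 18.35
eef_pos: [0.644, 0.1764, 0.1485]
tool_rot: [0.099, 0.927, -0.04, 0.359]
ft_force: [-1.0, 0.6, 1.6]
grip_width: 0.0385
grasp_force: 59.7
```

```bash
python3 go.py "w((0,0,8))" "w((-107.5,23.2,8))"
python3 - <<'E'
from look import *
look('black',(.6875,.1664),.0205,(.125,.155))
E
```

```text
18.35 G now [0.6795 0.1686 0.1085]
w((0,0,8)) [-5.4, -0.0, -5.9]
w((-107.5,23.2,8)) [75.9, -0.1, -80.0]
black scene 372 top 0.1483 topmid [0.6863 0.1651 0.1475] circ [0.689  0.1662]
```

Emit:
{"name": "step_arm", "arguments": {
  "rows": [
    [[-2.7,0,-3],0],
    [[-5.4,0,-5.9],0],
    [[-5.4,0,-5.9],0],
    [[5,0,-15],0],
    [[18,0,-26.5],0]
  ]
}}

```text
clock: 19.02
eef_pos: [0.6121, 0.1829, 0.1551]
tool_rot: [0.099, 0.928, -0.04, 0.358]
ft_force: [0.6, 1.0, -1.0]
grip_width: 0.0387
grasp_force: 60.1
```

```bash
python3 go.py "w((-60,13,0))" "w((-60,13,50))"
python3 - <<'E'
from look import *
look('black',(.661,.172),.0205,(.13,.165))
E
```

```text
19.02 G now [0.6475 0.1751 0.1151]
w((-60,13,0)) [45.5, 0.0, -41.3]
w((-60,13,50)) [11.9, -0.2, -78.3]
black scene 450 top 0.1546 topmid [0.6564 0.1717 0.1533] circ [0.6568 0.1727]
```

Run:
```python
from go import *
T=np.array([.386,.3925,.225]); 
for q in ([p[0]-.045,p[1]+.01,p[2]],[p[0]-.06,p[1]+.013,p[2]+.07],T,T-[0,0,.08]): print((1000*M.T@(np.array(q)-p)).round(1))
```

```text
[ 34.2   0.3 -30.9]
[ -1.3  -0.2 -93.1]
[ 146.9  157.4 -229.2]
[ 200.4  157.8 -169.8]
```

Emit:
{"name": "step_arm", "arguments": {
  "rows": [
    [[17,0,-15.5],0],
    [[34,0,-31],0],
    [[20,0,-60],0],
    [[-1,0,-93],0],
    [[30,35,-122],0],
    [[67,75,-157],0],
    [[105,115,-190],0],
    [[130,145,-215],0],
    [[147,157.4,-229],0],
    [[147,157.4,-229],0],
    [[147,157.4,-229],0]
  ]
}}

```text
clock: 20.45
eef_pos: [0.3897, 0.3921, 0.2255]
tool_rot: [0.098, 0.927, -0.04, 0.359]
ft_force: [-0.6, -0.4, -0.4]
grip_width: 0.0383
grasp_force: 60.6
```

```bash
python3 st.py
python3 - <<'E'
from look import *
from go import p
look('black',(p[0]+.045,p[1]-.01),.0205,(.185,.26))
im=look('black',(p[0]+.045,p[1]-.01),.0205,(.185,.26),cam='top')
look('teal',(.445,.218),.021,(.02,.12)); look('tray',(.431,.382),.063,(.003,.03),rad=.08)
im=bot.camera('scene')[0]; cv2.imwrite('pics/s4.png',cv2.resize(im[80:320,100:440,::-1],None,fx=2.2,fy=2.2,interpolation=3))
E
```

```text
[ 1.061  0.283 -0.334  0.697 -0.7    1.178] [0.3897 0.3921 0.2255]
[[-0.7235  0.2113  0.6572]
 [ 0.1541  0.9774 -0.1446]
 [-0.6729 -0.0034 -0.7398]] lean 42.29 az -12.41
black scene 702 top 0.2253 topmid [0.4333 0.3818 0.224 ] circ [0.4331 0.3829]
black top 428 top 0.2287 topmid [0.4313 0.3833 0.2276] circ [0.4315 0.3822]
teal scene 1119 top 0.1061 topmid [0.443  0.2232 0.1049] circ [0.4437 0.2243]
tray scene 2625 top 0.0141 topmid [0.4314 0.3815 0.0134] circ [0.4373 0.3989]
```

View pics/s4.png

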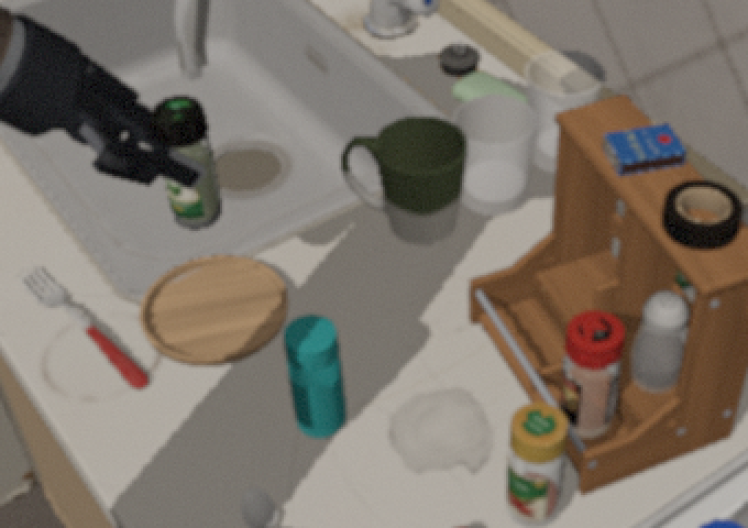

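The black jar hangs upright over the tray at crop (190,165). Its centre measures (0.432, 0.383), which matches the tray's. Lowering it now.

Emit:
{"name": "step_arm", "arguments": {
  "rows": [
    [[20,0.1,22],0],
    [[42,0.2,46],0],
    [[60,0.3,66],0],
    [[70,0.4,77],0],
    [[72.7,0.4,80],0],
    [[72.7,0.4,80],0]
  ]
}}

```text
clock: 21.45
eef_pos: [0.3903, 0.3925, 0.1178]
tool_rot: [0.099, 0.927, -0.04, 0.359]
ft_force: [0.0, 0.3, -1.5]
grip_width: 0.0383
grasp_force: 60.6
```

Emit:
{"name": "step_arm", "arguments": {
  "rows": [
    [[0.7,0,0.7],0],
    [[1.0,0,1.1],0]
  ]
}}

```text
clock: 21.7
eef_pos: [0.3902, 0.3931, 0.1169]
tool_rot: [0.099, 0.927, -0.039, 0.359]
ft_force: [-0.9, -0.5, -1.9]
grip_width: 0.0382
grasp_force: 60.6
```

Emit:
{"name": "step_arm", "arguments": {
  "rows": [
    [[0.7,0,0.7],0],
    [[0.7,0,0.7],0]
  ]
}}

```text
clock: 21.95
eef_pos: [0.3898, 0.3927, 0.1152]
tool_rot: [0.099, 0.927, -0.04, 0.358]
ft_force: [-0.1, 1.2, -1.4]
grip_width: 0.0383
grasp_force: 60.6
```

Emit:
{"name": "step_arm", "arguments": {
  "rows": [
    [[0.7,0,0.7],0],
    [[0.7,0,0.7],0]
  ]
}}

```text
clock: 22.2
eef_pos: [0.3898, 0.3926, 0.114]
tool_rot: [0.099, 0.927, -0.04, 0.358]
ft_force: [-0.7, -0.2, -1.4]
grip_width: 0.0381
grasp_force: 60.6
```

Emit:
{"name": "step_arm", "arguments": {
  "rows": [
    [[0.7,0,0.7],0],
    [[0.7,0,0.7],0]
  ]
}}

```text
clock: 22.45
eef_pos: [0.3897, 0.3926, 0.113]
tool_rot: [0.099, 0.927, -0.04, 0.358]
ft_force: [-0.0, -0.1, -1.3]
grip_width: 0.038
grasp_force: 60.6
```

Emit:
{"name": "step_arm", "arguments": {
  "rows": [
    [[0.7,0,0.7],0],
    [[0.7,0,0.7],0]
  ]
}}

```text
clock: 22.7
eef_pos: [0.3899, 0.3927, 0.1125]
tool_rot: [0.099, 0.927, -0.04, 0.359]
ft_force: [-0.9, -0.2, 0.4]
grip_width: 0.0385
grasp_force: 60.7
```

Emit:
{"name": "step_arm", "arguments": {
  "rows": [
    [[0.4,0,0.4],0],
    [[0.4,0,0.4],0]
  ]
}}

```text
clock: 22.95
eef_pos: [0.39, 0.3927, 0.1124]
tool_rot: [0.099, 0.927, -0.04, 0.359]
ft_force: [-2.3, -1.8, 5.9]
grip_width: 0.0383
grasp_force: 61.1
```

Emit:
{"name": "step_arm", "arguments": {
  "rows": [
    [[0,0,0],0],
    [[0,0,0],0],
    [[0,0,0],0]
  ],
  "claw": -0.3
}}

```text
clock: 23.32
eef_pos: [0.3897, 0.3927, 0.1114]
tool_rot: [0.099, 0.927, -0.04, 0.358]
ft_force: [0.1, -0.1, 0.6]
grip_width: 0.0558
grasp_force: 0.0
```

Emit:
{"name": "step_arm", "arguments": {
  "rows": [
    [[0,0,-10],0],
    [[0,0,-35],0],
    [[0,0,-80],0],
    [[0,0,-130],0],
    [[0,0,-130],0]
  ]
}}

```text
clock: 23.95
eef_pos: [0.3031, 0.4141, 0.2114]
tool_rot: [0.098, 0.927, -0.036, 0.359]
ft_force: [0.5, 0.8, -0.5]
grip_width: 0.0558
grasp_force: 0.0
```

```bash
python3 st.py
python3 - <<'E'
from look import *
look('black',(.432,.383),.0205,(.02,.13)); look('yellow',(.528,.0508),.021,(.02,.125)); look('yellow',(.528,.0508),.021,(.02,.125),cam='top')
E
python3 go.py "sh((.5275,.0515,.059),.12)" "sh((.5275,.0515,.059))"
```

```text
[ 1.245  0.294 -0.355  0.813 -0.732  1.414] [0.3031 0.4141 0.2114]
[[-0.7225  0.2081  0.6593]
 [ 0.1562  0.9781 -0.1375]
 [-0.6735  0.0036 -0.7392]] lean 42.34 az -11.78
black scene 1037 top 0.1114 topmid [0.4328 0.3803 0.1104] circ [0.4329 0.3812]
yellow scene 1209 top 0.1061 topmid [0.5273 0.0498 0.1053] circ [0.5279 0.0507]
yellow top 295 top 0.1098 topmid [0.5271 0.0536 0.1091] circ [0.528  0.0526]
24.1 G now [0.3396 0.4034 0.1675]
sh((.5275,.0515,.059),.12) [-117.3, -303.9, 134.6]
sh((.5275,.0515,.059)) [-117.3, -303.9, 254.6]
```

Emit:
{"name": "step_arm", "arguments": {
  "rows": [
    [[-30,-50,0],0],
    [[-60,-105,30],0],
    [[-80,-160,60],0],
    [[-100,-215,90],0],
    [[-112,-265,120],0],
    [[-117,-300,134.6],0],
    [[-117.3,-303.9,134.6],0],
    [[-117.3,-303.9,134.6],0]
  ]
}}

```text
clock: 25.1
eef_pos: [0.4131, 0.0762, 0.1874]
tool_rot: [0.1, 0.928, -0.04, 0.358]
ft_force: [0.4, 0.2, 0.2]
grip_width: 0.0557
grasp_force: 0.0
```

```bash
python3 go.py "sh((.5273,.0517,.059))";python3 st.py
```

```text
25.1 G now [0.4485 0.0683 0.1474]
sh((.5273,.0517,.059)) [-0.3, 0.9, 119.6]
[ 0.398 -0.074 -0.939  0.069 -0.399  0.478] [0.4131 0.0762 0.1874]
[[-0.7241  0.2136  0.6558]
 [ 0.1559  0.9769 -0.146 ]
 [-0.6718 -0.0035 -0.7407]] lean 42.21 az -12.55
```

Emit:
{"name": "step_arm", "arguments": {
  "rows": [
    [[-0.3,0.9,40],0],
    [[-0.3,0.9,80],0],
    [[-0.3,0.9,105],0],
    [[-0.3,0.9,119.6],0],
    [[-0.3,0.9,119.6],0]
  ]
}}

```text
clock: 25.72
eef_pos: [0.4928, 0.0622, 0.0987]
tool_rot: [0.097, 0.928, -0.039, 0.358]
ft_force: [0.2, -0.5, 1.0]
grip_width: 0.0557
grasp_force: 0.0
```

Emit:
{"name": "step_arm", "arguments": {
  "rows": [
    [[0,0,0],0],
    [[0,0,0],0],
    [[0,0,0],0],
    [[0,0,0],0]
  ],
  "claw": 1
}}

```text
clock: 26.22
eef_pos: [0.4921, 0.0605, 0.0999]
tool_rot: [0.099, 0.927, -0.04, 0.359]
ft_force: [-0.7, -0.5, -1.0]
grip_width: 0.0405
grasp_force: 60.2
```

Emit:
{"name": "step_arm", "arguments": {
  "rows": [
    [[-10,0,-11],0],
    [[-30,0,-33],0],
    [[-61,0,-67],0],
    [[-61,0,-67],0]
  ]
}}

```text
clock: 26.72
eef_pos: [0.495, 0.0613, 0.1953]
tool_rot: [0.1, 0.926, -0.038, 0.363]
ft_force: [0.6, 0.8, -0.8]
grip_width: 0.0397
grasp_force: 60.5
```

```bash
python3 go.py "sh((.57,.188,.15))" "sh((.627,.1845,.15))"
python3 - <<'E'
from look import *
look('yellow',(.528,.0508),.021,(.15,.22))
E
```

```text
26.72 G now [0.5309 0.0536 0.1557]
sh((.57,.188,.15)) [-3.1, 139.6, 11.0]
sh((.627,.1845,.15)) [-44.5, 148.3, 49.4]
yellow scene 910 top 0.2027 topmid [0.5259 0.0541 0.205 ] circ [0.5313 0.0523]
```

```bash
python3 go.py "sh((.545,.15,.152))" "sh((.56,.192,.152))" "sh((.632,.182,.152))" "sh((.632,.182,.082))"
```

```text
26.78 G now [0.5292 0.0532 0.153 ]
sh((.545,.15,.152)) [4.4, 98.0, -2.7]
sh((.56,.192,.152)) [0.1, 142.2, 1.2]
sh((.632,.182,.152)) [-53.3, 147.7, 50.2]
sh((.632,.182,.082)) [-5.9, 147.7, 101.7]
```

Emit:
{"name": "step_arm", "arguments": {
  "rows": [
    [[2,40,-1],0],
    [[4.4,80,-2.7],0],
    [[3,120,-1],0],
    [[0,142,1],0],
    [[-25,145,24],0],
    [[-53.3,147.7,50.2],0],
    [[-53.3,147.7,50.2],0],
    [[-53.3,147.7,50.2],0]
  ]
}}

```text
clock: 27.78
eef_pos: [0.5937, 0.1887, 0.1858]
tool_rot: [0.098, 0.928, -0.041, 0.356]
ft_force: [-0.7, 0.7, -2.2]
grip_width: 0.0398
grasp_force: 61.1
```

```bash
python3 go.py "sh((.632,.182,.152))" "sh((.632,.182,.076))"
python3 - <<'E'
from look import *
look('yellow',(.632,.182),.021,(.15,.22))
im=look('yellow',(.632,.182),.021,(.15,.22),cam='top')
im=bot.camera('scene')[0]; cv2.imwrite('pics/s5.png',cv2.resize(im[130:310,270:470,::-1],None,fx=3.3,fy=3.3,interpolation=3))
E
```

```text
27.78 G now [0.629  0.1808 0.1457]
sh((.632,.182,.152)) [-6.2, 1.8, -2.9]
sh((.632,.182,.076)) [44.7, 2.2, 53.6]
yellow scene 561 top 0.1926 topmid [0.6276 0.1807 0.1922] circ [0.6306 0.1801]
yellow top 416 top 0.1968 topmid [0.6266 0.182  0.1963] circ [0.6292 0.1815]
```

View pics/s5.png

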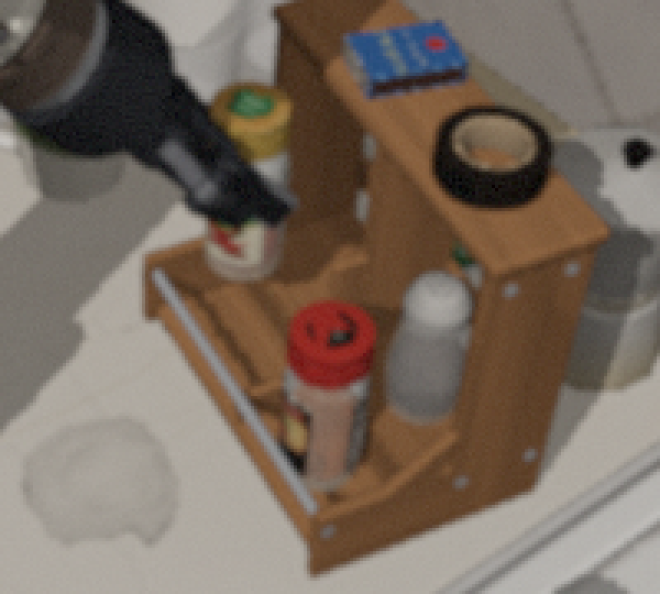

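The yellow jar is upright above its own bay at crop (250,180), and the red jar and salt shaker haven't moved. Lowering it.

Emit:
{"name": "step_arm", "arguments": {
  "rows": [
    [[9,1.5,10],0],
    [[22,2,26],0],
    [[34,2,41],0],
    [[41,2,49.5],0],
    [[43.5,2,52],0],
    [[43.5,2,52],0]
  ]
}}

```text
clock: 28.68
eef_pos: [0.5984, 0.1908, 0.1209]
tool_rot: [0.099, 0.927, -0.04, 0.359]
ft_force: [0.6, -0.5, -0.9]
grip_width: 0.0395
grasp_force: 61.1
```

Emit:
{"name": "step_arm", "arguments": {
  "rows": [
    [[0.7,0,0.7],0],
    [[1.0,0,1.1],0]
  ]
}}

```text
clock: 28.92
eef_pos: [0.5987, 0.1909, 0.1201]
tool_rot: [0.099, 0.927, -0.039, 0.359]
ft_force: [-0.5, 0.1, -1.6]
grip_width: 0.0398
grasp_force: 61.1
```

Emit:
{"name": "step_arm", "arguments": {
  "rows": [
    [[0.7,0,0.7],0],
    [[0.7,0,0.7],0]
  ]
}}

```text
clock: 29.18
eef_pos: [0.5983, 0.1907, 0.1184]
tool_rot: [0.099, 0.927, -0.04, 0.359]
ft_force: [-0.0, 0.0, -0.2]
grip_width: 0.04
grasp_force: 61.1
```

Emit:
{"name": "step_arm", "arguments": {
  "rows": [
    [[0.7,0,0.7],0],
    [[0.7,0,0.7],0]
  ]
}}

```text
clock: 29.42
eef_pos: [0.5981, 0.1907, 0.1172]
tool_rot: [0.099, 0.928, -0.04, 0.358]
ft_force: [0.4, 0.4, -1.1]
grip_width: 0.04
grasp_force: 61.1
```

Emit:
{"name": "step_arm", "arguments": {
  "rows": [
    [[1.2,0,1.3],0],
    [[2.0,0,2.2],0],
    [[2.0,0,2.2],0]
  ]
}}

```text
clock: 29.8
eef_pos: [0.5981, 0.1907, 0.1141]
tool_rot: [0.099, 0.928, -0.04, 0.358]
ft_force: [0.2, 0.3, -1.0]
grip_width: 0.0399
grasp_force: 61.1
```

Emit:
{"name": "step_arm", "arguments": {
  "rows": [
    [[0.7,0,0.7],0],
    [[0.7,0,0.7],0]
  ]
}}

```text
clock: 30.05
eef_pos: [0.5981, 0.1907, 0.1133]
tool_rot: [0.099, 0.927, -0.04, 0.358]
ft_force: [0.7, -0.0, -1.6]
grip_width: 0.0401
grasp_force: 61.1
```

Emit:
{"name": "step_arm", "arguments": {
  "rows": [
    [[0.7,0,0.7],0],
    [[0.7,0,0.7],0]
  ]
}}

```text
clock: 30.3
eef_pos: [0.5981, 0.1907, 0.1123]
tool_rot: [0.099, 0.927, -0.04, 0.358]
ft_force: [-0.6, -0.0, -1.4]
grip_width: 0.0404
grasp_force: 61.1
```

Emit:
{"name": "step_arm", "arguments": {
  "rows": [
    [[0.5,0,0.6],0],
    [[0.5,0,0.6],0]
  ]
}}

```text
clock: 30.55
eef_pos: [0.5983, 0.1908, 0.1118]
tool_rot: [0.099, 0.927, -0.04, 0.359]
ft_force: [-0.5, 0.0, -0.9]
grip_width: 0.0401
grasp_force: 61.1
```

Emit:
{"name": "step_arm", "arguments": {
  "rows": [
    [[0.7,0,0.7],0],
    [[0.7,0,0.7],0]
  ]
}}

```text
clock: 30.8
eef_pos: [0.5986, 0.1908, 0.1117]
tool_rot: [0.099, 0.927, -0.04, 0.359]
ft_force: [-3.8, -0.8, 4.6]
grip_width: 0.0397
grasp_force: 61.4
```

Emit:
{"name": "step_arm", "arguments": {
  "rows": [
    [[0.4,0,0.4],0],
    [[0.4,0,0.4],0]
  ]
}}

```text
clock: 31.05
eef_pos: [0.5987, 0.1907, 0.1116]
tool_rot: [0.099, 0.927, -0.04, 0.36]
ft_force: [-4.0, -1.2, 7.9]
grip_width: 0.0401
grasp_force: 61.6
```

Contact is confirmed, so I'll release and withdraw.

Emit:
{"name": "step_arm", "arguments": {
  "rows": [
    [[-0.3,0,-0.3],0],
    [[-0.3,0,-0.3],0],
    [[-0.3,0,-0.3],0]
  ],
  "claw": -0.3
}}

```text
clock: 31.42
eef_pos: [0.598, 0.1907, 0.1102]
tool_rot: [0.099, 0.928, -0.04, 0.358]
ft_force: [-0.3, 0.3, -0.0]
grip_width: 0.0556
grasp_force: 0.0
```

Emit:
{"name": "step_arm", "arguments": {
  "rows": [
    [[0,0,-10],0],
    [[0,0,-35],0],
    [[0,0,-80],0],
    [[0,0,-130],0],
    [[0,0,-170],0],
    [[0,0,-170],0],
    [[0,0,-170],0]
  ]
}}

```text
clock: 32.3
eef_pos: [0.4863, 0.2153, 0.2361]
tool_rot: [0.099, 0.927, -0.04, 0.359]
ft_force: [-0.5, -0.3, -0.3]
grip_width: 0.0555
grasp_force: 0.0
```

Run:
```python
from look import *
look('yellow',(.633,.181),.021,(.06,.125)); look('black',(.432,.383),.0205,(.02,.13)); look('red',(.612,.089),.022,(.09,.125)); look('salt',(.668,.071),.02,(.05,.145)); 
im=bot.camera('scene')[0]; cv2.imwrite('pics/s6.png',cv2.resize(im[120:400,140:500,::-1],None,fx=2,fy=2,interpolation=3))
for r in bot.trace('mug','scene')[:1]: print(r['uv'])
```

```text
yellow scene 805 top 0.1183 topmid [0.6346 0.1785 0.1169] circ [0.6355 0.1802]
black scene 1041 top 0.1114 topmid [0.4327 0.379  0.1104] circ [0.4329 0.3811]
red scene 624 top 0.1186 topmid [0.6114 0.0871 0.1173] circ [0.613 0.088]
salt scene 887 top 0.1302 topmid [0.6671 0.0673 0.1299] circ [0.6687 0.0703]
[291.5, 153.3]
```

View pics/s6.png

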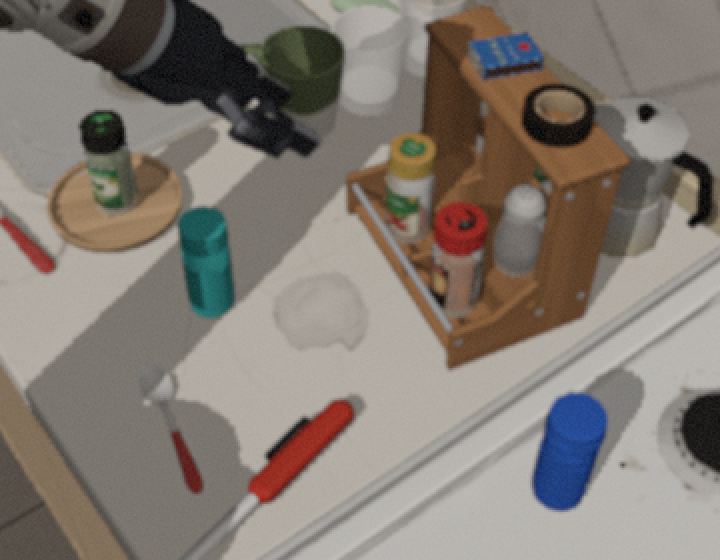

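The black jar stands on the tray at crop (107,165), and the yellow jar is back in its bay at (410,190). The red jar, salt shaker and mug are where they were, and the gripper is touching nothing.

```bash
python3 -c "
from workcell import bot
print(bot.job_done())"
```

```text
the job is handed in; nothing more can be done
None
```

The black-capped jar now stands upright on the round tray, the yellow-capped jar that was in front of it is back in its own bay, the red jar, salt shaker and mug are where they were, and I handed the job in after about 32 s; no verdict came back.

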